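Charge the bench tumbler with finishing stones

ROBOT

A 6-joint arm with a two-finger parallel gripper is mounted at the origin on the work surface. World frame = base frame: x ahead of the robot, y to its left, z up, the work surface at z = 0. Lengths are in m, angles in rad, forces in N, time in s.
With the tool pointing down it reaches from about 0.35 to 0.95 m from the base axis. Payload 17.4 kg.
Tool frame: the origin (TCP) lies at the very end of the fingers, on their centre line; the grasp point (between the pads) lies 19 mm behind it; z points along the fingers, y is the line along which they close (so a half turn about z gives the same grasp; the last joint's range is limited). The gripper opens to 93 mm and grips with 3 to 60 N. Pads are 15 mm wide; open, the fingers measure 128 mm over their backs; the gripper's body (75 mm by 188 mm) begins 65 mm behind the grasp point.
Start: joints at [1.112, 0.116, 1.442, -0, 1.584, -0.038], TCP at [0.276, 0.616, 0.219] pointing down, gripper open.
Joint ranges: [-2.83, 2.83], [-0.83, 2.19], [0.07, 2.5], [-1.14, 4.28], [0.01, 3], [-2.97, 2.97]. Speed limits (rad/s): [1.89, 1.89, 2.22, 3.14, 3.14, 3.14].

INTERFACE

Orientations are given as [roll, pitch, yaw] about the fixed x, y, z axes, in that order (R = Rz(yaw) Ry(pitch) Rx(roll)).
In Python, from workcell import sense, viewer, workorder gives the robot as it stands.
- The arm moves only by the shell command python3 -m crank 'ROWS' [FORCE]. ROWS is JSON, a list of rows, each a list of 7 numbers: the shift along the tool's x, y, z in cm, then the turn, a rotation vector about the tool's x, y, z in rad, then the opening, from 0 (shut) to 1 (fully open). In form: [[tx, ty, tz, rx, ry, rz, claw], ...]. A call has 1 to 12 rows; each row is the pose to reach, as a shift and turn from the pose commanded when the call began, along the tool's axes at that moment; what a row does not reach only later rows make up. A row lasts 1/12 s, in which the tool goes at most 41.7 mm and 7.16 degrees, less where a joint would pass 70% of its speed; a pose out of reach is approached as far as the arm can. A call with a gripper value outside its range is refused whole. The fingers move at their own pace and stop on an object; FORCE is the grip in N (left out, the last holds). Time passes only in rows, so rows that repeat a pose let the fingers close. It gives the time, the measured TCP pose, the force, the opening and the grip force at its end, in the units of the state.
- sense(): the state, without advancing time (a new reading comes with each control period).
- viewer.camera(name): name is "side" or "top" or "wrist"; returns the picture (400x640x3 uint8, red, green, blue); there is no depth.
- viewer.camera_info(name): a dict with "fx", "fy", "cx", "cy" (pixels), "extrinsics" (4x4, takes a point from camera to world coordinates); the wrist camera has in their place "mount" (4x4, takes a point from camera to tool coordinates, whose origin is the TCP and whose axes are the flange's). Camera axes: x right, y up, looking along -z (the intrinsics and any distortion apply to the point x, -y, -z); pixel columns grow to the right and rows downward; lengths in m; the calibration is good to about 2 mm. A picture is of the moment at which its call begins: read the wrist's pose just before it. camera_info takes no time and is no camera call.
- workorder.hand_in(): hands the job in; it is judged then, once.
The state is a dict: "time_s": time; "joint_pos": joint angles; "qd": joint speeds; "tau": joint torques, N m; "tool_pos": TCP position; "tool_rot": TCP orientation; "contact_force": force on the tool from outside, world axes, zero at the start; "torque": the same for the moment, N m; "grip_width": finger opening in m; "gripper_force": force on a finger pad.
Only numpy, scipy, OpenCV 4.12 (cv2) and the standard library are available. Lean on these libraries where they do the work, as an engineer would, in place of code of your own. Each camera call takes 0.05 s, during which the arm holds its last target. There are 200 camera calls.

TASK

Use the hand scoop to bring at least four of the eight ceramic finishing stones from the stock bin into the open bowl of the vibratory tumbler, without handling the stones with the fingers and without spilling any: every stone must end in the bowl or in the bin. Then lay the scoop, empty, back down flat on the bench, and leave the bottle, the shears and the brass jig where they are.

Things in the scene. Friction and masses are not known exactly. Their poses are not given: they have to be found in the camera images.
- bin: Narrow grey plastic picking bin, fixed, open on top. Outer floor 270 (x) x 116 (y) mm, 68 mm high, walls and floor 4 mm (inner floor 262 x 108 mm). Sides and -x end upright; the +x end slopes outward, its top edge 35 mm beyond its foot. Origin: centre of the underside of the 270 mm floor; +x points away from the robot. The stones start in its +x half; 130 mm of floor at the -x end are empty.
- bin_in (a point): Centre of the bin's inner floor (4 mm above the bench), axes as the bin.
- tumbler: Round bench-top vibratory tumbler, fixed to the bench: green base, open black bowl 224 mm across outside and about 208 mm inside at the rim, about 185 mm inside near its floor. Rim 160 mm and inner floor 83 mm above the bench. At its centre stands a black cone (60 mm wide at the floor, 26 mm at its top, 135 mm up) with a thin steel stud reaching 157 mm. Origin: centre of its underside, z up.
- bowl_mid (a point): Point inside the tumbler's bowl, on the bowl's axis, 110 mm above the bench (50 mm below the rim).
- scoop: Aluminium hand scoop, loose, 0.18 to 0.29 kg, lying flat on the bench. Origin: centre of its underside; x points to the open front (lip), z up. Bowl 120 mm long (x -60 to +60), 94 mm wide, flat floor 2.4 mm thick, walls 3 mm; back wall 50 mm high; side walls 50 mm high from the back to x = -4, then raked down to the floor 15 mm behind the lip. Holds four to eight stones.
- scoop_grip (a point): Grip point of the scoop: centre of the black handle bar that bridges over the rear of its bowl, 100 mm above the scoop's underside and 30 mm behind the centre of the bowl (90 mm behind the lip), axes as the scoop. The bar runs along the scoop's x, has flat sides 18 mm apart (y), is 26 mm high (z 87 to 113 mm) and 84 mm long (x -65 to +19). Two thin legs carry its front end at x = +2.
- scoop_lip (a point): Middle of the scoop's lip, on its underside at the front edge, axes as the scoop.
- stone0: Lens-shaped beige-grey ceramic finishing stone, 36 mm across and 20 mm thick with a worn, rounded rim, 34 g, slippery (friction about 0.35). Origin at its centre, z along its short axis. Starts lying flat on the bin's floor.
- stone1: Lens-shaped beige-grey ceramic finishing stone, 36 mm across and 20 mm thick with a worn, rounded rim, 34 g, slippery (friction about 0.35). Origin at its centre, z along its short axis. Starts lying flat on the bin's floor.
- stone2: Lens-shaped beige-grey ceramic finishing stone, 36 mm across and 20 mm thick with a worn, rounded rim, 34 g, slippery (friction about 0.35). Origin at its centre, z along its short axis. Starts lying flat on the bin's floor.
- stone3: Lens-shaped beige-grey ceramic finishing stone, 36 mm across and 20 mm thick with a worn, rounded rim, 34 g, slippery (friction about 0.35). Origin at its centre, z along its short axis. Starts lying flat on the bin's floor.
- stone4: Lens-shaped beige-grey ceramic finishing stone, 36 mm across and 20 mm thick with a worn, rounded rim, 34 g, slippery (friction about 0.35). Origin at its centre, z along its short axis. Starts lying flat on the bin's floor.
- stone5: Lens-shaped beige-grey ceramic finishing stone, 36 mm across and 20 mm thick with a worn, rounded rim, 34 g, slippery (friction about 0.35). Origin at its centre, z along its short axis. Starts lying flat on the bin's floor.
- stone6: Lens-shaped beige-grey ceramic finishing stone, 36 mm across and 20 mm thick with a worn, rounded rim, 34 g, slippery (friction about 0.35). Origin at its centre, z along its short axis. Starts lying on top of stone2.
- stone7: Lens-shaped beige-grey ceramic finishing stone, 36 mm across and 20 mm thick with a worn, rounded rim, 34 g, slippery (friction about 0.35). Origin at its centre, z along its short axis. Starts lying on top of stone3.
- compound: Bystander: white plastic bottle with black cap, 60 mm across, 150 mm high, standing on the bench beyond the work. Origin: centre of its underside.
- shears: Bystander: closed tailor's shears lying flat, steel blades and black bows, about 210 mm long, 12 mm high. Origin at the pivot screw, on the bench; x along the blades.
- jig: Bystander: small brass clamping jig with a black knob on its -x side, 130 x 36 x 44 mm. Origin: centre of the underside of its brass block.
Mind the look-alikes: they are no part of the job. What is shaped like the stone1 but blue or red is not meant.

How it is judged:
By the outcome, as a careful person would: the job done as asked, in the order asked, and still so for the second after the job is handed in, with the robot touching nothing.
It also fails if it takes over 61 s, if anything falls off the work surface, if the arm or the gripper's body presses on something with over 40 N, if the wrist force passes 120 N, or if a joint passes its speed limit or range.

## Working session

There is one attempt and no reset: what is moved stays moved. The work goes in short steps, Python scripts to look and compute and a shell command to move; the robot and the scene stay as the last step left them, time stands still between calls to the robot, and variables do not carry over. Pictures are saved under pics/ and viewed, at most 10 in all, crops included, and the job is handed in when it is done.

```bash
ls; mkdir -p pics; python3 - <<'E'
from workcell import sense, viewer
import cv2,numpy as np
print(sense())
for n in("top","side","wrist"):
    im=viewer.camera(n); cv2.imwrite(f"pics/{n}0.png",im[:,:,::-1]); print(n,viewer.camera_info(n))
E
```

```text
pics
{'time_s': 0.0, 'joint_pos': array([ 1.11221915e+00,  1.16475863e-01,  1.44226376e+00, -3.39501036e-05,
        1.58398644e+00, -3.77805038e-02]), 'qd': array([-0.00029183, -0.0010756 ,  0.00013035, -0.00045187, -0.00012819,
       -0.0008326 ]), 'tau': array([ 1.37942211e-04, -7.21292853e+01, -6.22599936e+01,  7.78133143e-02,
        2.40373355e-02, -1.46452639e-04]), 'tool_pos': array([0.27564534, 0.615932  , 0.21791294]), 'tool_rot': array([-3.14045877e+00, -8.88708386e-06,  2.72079555e+00]), 'contact_force': array([-0.16351083, -0.2435087 , -0.21996513]), 'torque': array([-0.05190548, -0.00649328,  0.01572673]), 'gripper_force': 0.0, 'grip_width': 0.09306431436617224}
top {'fx': 481.72138895918204, 'fy': 481.72138895918204, 'cx': 324.5500971048068, 'cy': 195.43864937144443, 'extrinsics': array([[ 0.02083753,  0.99916523, -0.03513731,  0.59268454],
       [-0.99960798,  0.02016367, -0.01942456, -0.00134052],
       [-0.01869985,  0.0355283 ,  0.9991937 ,  1.15032096],
       [ 0.        ,  0.        ,  0.        ,  1.        ]])}
side {'fx': 410.3608177338321, 'fy': 410.3608177338321, 'cx': 323.30171526727383, 'cy': 202.0069444917156, 'extrinsics': array([[ 0.92581613,  0.27973734, -0.25418797,  0.39040681],
       [-0.37795955,  0.6792447 , -0.62910509, -0.63829259],
       [-0.00332835,  0.67850841,  0.73458509,  0.82708421],
       [ 0.        ,  0.        ,  0.        ,  1.        ]])}
wrist {'fx': 313.34227064706727, 'fy': 313.34227064706727, 'cx': 319.9049535296817, 'cy': 205.58614059833548, 'mount': array([[ 2.85786877e-04,  9.67879276e-01,  2.51415243e-01,
         7.04057912e-02],
       [ 9.99999942e-01, -2.29541588e-04, -2.53040800e-04,
         4.30765744e-05],
       [-1.87202692e-04,  2.51415301e-01, -9.67879286e-01,
        -1.66392069e-01],
       [ 0.00000000e+00,  0.00000000e+00,  0.00000000e+00,
         1.00000000e+00]])}
```

View pics/top0.png

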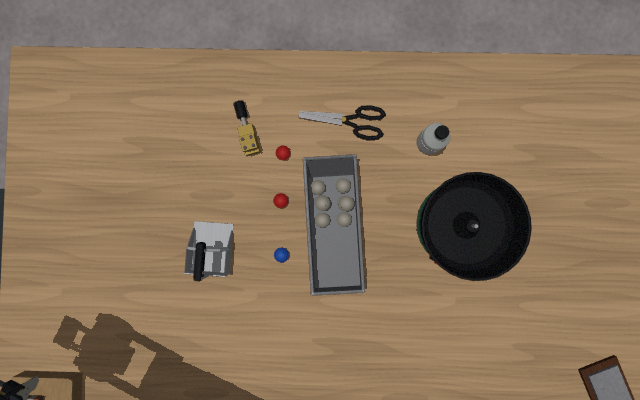

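View pics/side0.png

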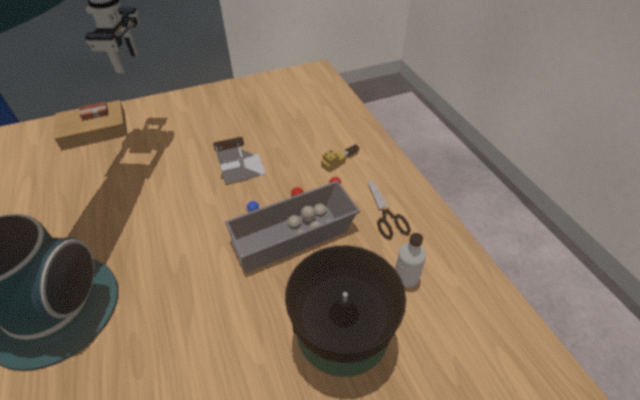

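The top view shows the scoop at (210,250), with its black bar at (200,261) and lip towards the top of the picture. The bin spans (304..366, 156..295), the beige stones sit around (333,203), and the tumbler is at (474,226). Candidates for the stones are the beige ones in the bin at (319..347, 185..220), red balls at (283,153) and (281,201), and a blue ball at (282,255). I choose the beige ones. One close crop will confirm both the stones and the scoop.

```bash
cat > h.py <<'E'
import numpy as np,cv2
from scipy.spatial.transform import Rotation as R
from workcell import sense,viewer
def ray(name,uv,st=None):
    c=viewer.camera_info(name)
    if name=="wrist":
        T=np.eye(4);T[:3,:3]=R.from_euler('xyz',st['tool_rot']).as_matrix();T[:3,3]=st['tool_pos'];E=T@c['mount']
    else:E=c['extrinsics']
    d=np.array([(uv[0]-c['cx'])/c['fx'],-(uv[1]-c['cy'])/c['fy'],-1.])
    return E[:3,3],E[:3,:3]@d
def onz(name,uv,z,st=None):
    o,d=ray(name,uv,st);return (o+d*(z-o[2])/d[2]).round(4)
E
python3 - <<'E'
from h import *
im=cv2.imread('pics/top0.png')
crop=im[140:305,170:370]; cv2.imwrite('pics/crop0.png',cv2.resize(crop,None,fx=4,fy=3.6,interpolation=cv2.INTER_CUBIC))
hsv=cv2.cvtColor(im,cv2.COLOR_BGR2HSV)
def blobs(m,off,mina):
    n,l,s,c=cv2.connectedComponentsWithStats(m.astype(np.uint8)); return [(i,s[i],c[i]+off,l) for i in range(1,n) if s[i][4]>=mina]
sub=im[215:290,180:240]; m=(sub.max(2)<45)
for i,s,c,l in blobs(m,[180,215],20):
    pts=np.argwhere(l==i)[:,::-1]+[180,215]; r=cv2.minAreaRect(pts.astype(np.float32)); print('bar',s,c,r,[onz('top',p,.113) for p in cv2.boxPoints(r)])
# bright stones
sub=im[150:300,300:370];m=(sub.min(2)>118)
for i,s,c,l in blobs(m,[300,150],15): print('stone',s,c,onz('top',c,.018))
g=im[160:300,400:550]; m=(g.max(2)<60)
for i,s,c,l in blobs(m,[400,160],2000):
    pts=(np.argwhere(l==i)[:,::-1]+[400,160]).astype(np.float32); (cc,rr)=cv2.minEnclosingCircle(pts);print('rim',cc,rr,onz('top',cc,.16), onz('top',(cc[0]+rr,cc[1]),.16))
for p in [(304,157),(356,156),(366,293),(312,295)]: print('bincorner',onz('top',p,.068))
E
```

```text
bar [ 14  27  12  39 350] [199.         260.69714286] ((199.126220703125, 261.04638671875), (9.787999153137207, 38.41327667236328), 4.236394882202148) [array([0.4417, 0.2986, 0.113 ]), array([0.524, 0.295, 0.113]), array([0.5229, 0.2737, 0.113 ]), array([0.4406, 0.2774, 0.113 ])]
stone [ 4 17  2 16 19] [304.63157895 174.10526316] [0.6819 0.0687 0.018 ]
stone [39 32  7  7 39] [342.35897436 184.94871795] [ 0.658  -0.0207  0.018 ]
stone [13 34  8  7 39] [316.56410256 186.74358974] [0.6526 0.0399 0.018 ]
stone [ 6 42  2 16 19] [306.15789474 200.52631579] [0.6197 0.0637 0.018 ]
stone [18 49  7  8 41] [321.17073171 202.6097561 ] [0.6155 0.0283 0.018 ]
stone [42 50  8  7 41] [345.3902439  202.82926829] [ 0.6161 -0.0286  0.018 ]
stone [18 66  7  8 40] [321.35 219.85] [0.575 0.027 0.018]
stone [40 66  7  7 42] [343.19047619 218.92857143] [ 0.5782 -0.0242  0.018 ]
rim (473.5, 225.5) 57.362979888916016 [ 0.5723 -0.2874  0.16  ] [ 0.5747 -0.4035  0.16  ]
bincorner [0.7166 0.0679 0.068 ]
bincorner [ 0.721  -0.0493  0.068 ]
bincorner [ 0.4151 -0.0772  0.068 ]
bincorner [0.4077 0.0431 0.068 ]
```

View pics/crop0.png

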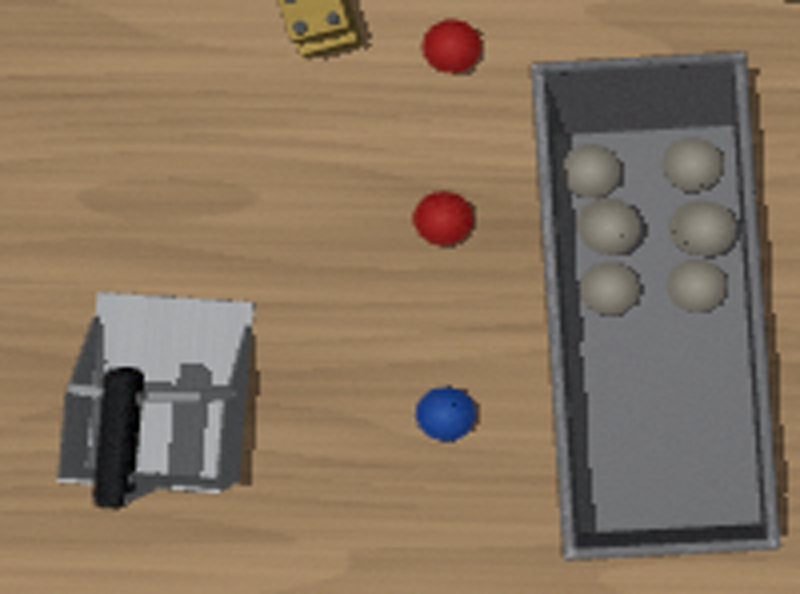

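The crop shows six visible beige stones. The two in the middle row are larger because each has another stone stacked on it. Red and blue balls lie outside the bin. The scoop has its lip at the top and its black bar at crop (120,440). Bin yaw is about 0.085 and scoop yaw about -0.045. The bar measures 82 x 21 mm, the bin 308 x 117.5 mm and the tumbler rim has a radius of about 0.115 m, all matching the given sizes.

```bash
cat >> h.py <<'E'
def to(p,yaw,pitch=0,st=None):
    """rows' shift(cm)+turn for tool at p; scoop yaw; pitch>0 = lip down (tool x = -scoop x)"""
    st=st or sense(); R0=R.from_euler('xyz',st['tool_rot'])
    Rt=R.from_euler('z',yaw)*R.from_euler('y',pitch)*R.from_matrix(np.diag([-1.,1,-1]))
    print('shift cm',(R0.inv().apply(np.array(p)-st['tool_pos'])*100).round(2),'turn',(R0.inv()*Rt).as_rotvec().round(3))
def brief():
    s=sense();print(round(s['time_s'],2),s['tool_pos'].round(4),s['tool_rot'].round(3),s['joint_pos'].round(2),s['contact_force'].round(1),round(s['grip_width'],4),round(s['gripper_force'],1))
E
python3 - <<'E'
from h import *
to([.475,.2865,.19],-.045)
print(onz('top',(194.25,221.4),0.002),onz('top',(233.5,223.9),.002))
E
```

```text
shift cm [-31.65 -21.93   2.83] turn [-0.001 -0.    -0.376]
[0.5646 0.3315 0.002 ] [0.5606 0.2371 0.002 ]
```

```bash
python3 -m crank '[[-3.2,-2.2,0.3,0,0,-0.04,1],[-6.4,-4.4,0.6,0,0,-0.08,1],[-9.6,-6.6,0.9,0,0,-0.12,1],[-12.8,-8.8,1.2,0,0,-0.16,1],[-16,-11,1.5,0,0,-0.2,1],[-19.2,-13.2,1.8,0,0,-0.24,1],[-22.4,-15.4,2.1,0,0,-0.28,1],[-25.6,-17.6,2.4,0,0,-0.32,1],[-28.8,-19.8,2.7,0,0,-0.36,1],[-31.7,-21.9,2.8,0,0,-0.376,1],[-31.7,-21.9,2.8,0,0,-0.376,1],[-31.7,-21.9,2.8,0,0,-0.376,1]]' 60
python3 - <<'E'
from h import *
brief();st=sense();im=viewer.camera('wrist');cv2.imwrite('pics/w1.png',im[:,:,::-1])
m=(im.max(2)<45).astype(np.uint8)
n,l,s,c=cv2.connectedComponentsWithStats(m)
for i in range(1,n):
    if s[i][4]>300:
        r=cv2.minAreaRect(np.argwhere(l==i)[:,::-1].astype(np.float32));print(s[i],r,[onz('wrist',p,.113,st) for p in cv2.boxPoints(r)])
to([.474,.287,.081],-.045)
E
```

```text
time_s: 1.15
tool_pos: [0.4763, 0.2853, 0.1905]
tool_rot: [-3.141, -0.0, 3.094]
contact_force: [-0.1, 0.7, 0.0]
grip_width: 0.0927
gripper_force: 0.0
1.15 [0.4763 0.2853 0.1905] [-3.141 -0.     3.094] [ 0.49 -0.14  1.74  0.    1.54 -1.03] [-0.1  0.7  0. ] 0.0927 0.0
[ 315  163   22   99 2004] ((325.5, 212.0), (98.0, 21.0), 90.0) [array([0.435 , 0.2839, 0.113 ]), array([0.4358, 0.3002, 0.113 ]), array([0.5182, 0.2974, 0.113 ]), array([0.5173, 0.2797, 0.113 ])]
[    0   238   640   162 41665] ((319.5, 318.5), (161.0, 639.0), 90.0) [array([0.4844, 0.0208, 0.113 ]), array([0.5095, 0.5481, 0.113 ]), array([0.6749, 0.5821, 0.113 ]), array([ 0.6459, -0.0289,  0.113 ])]
shift cm [ 0.17  0.05 10.95] turn [ 0.    -0.    -0.002]
```

View pics/w1.png

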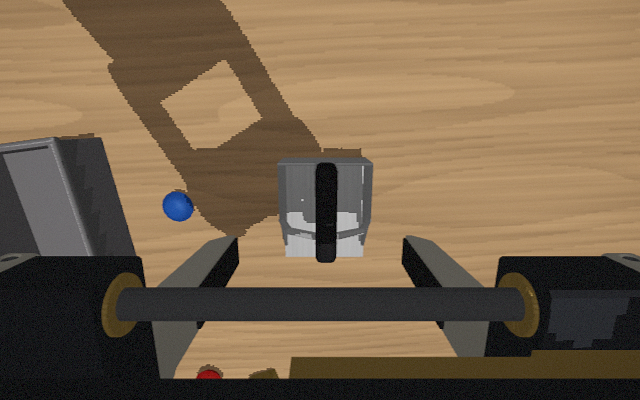

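The wrist view shows the bar upright at (325,212), centred between the fingers and about 83 mm long. I descend and grip it.

```bash
python3 -m crank '[[0.4,0.2,2,0,0,0,1],[0.4,0.2,4,0,0,0,1],[0.4,0.2,6,0,0,0,1],[0.4,0.2,8,0,0,0,1],[0.4,0.2,9.5,0,0,0,1],[0.4,0.2,10.9,0,0,0,1],[0.4,0.2,10.9,0,0,0,1],[0.4,0.2,10.9,0,0,0,0],[0.4,0.2,10.9,0,0,0,0],[0.4,0.2,10.9,0,0,0,0],[0.4,0.2,10.9,0,0,0,0],[0.4,0.2,10.9,0,0,0,0]]' 60
python3 -m crank '[[0,0,0,0,0,0,0],[0,0,0,0,0,0,0],[0,0,0,0,0,0,0],[0,0,0,0,0,0,0]]'
```

```text
time_s: 2.2
tool_pos: [0.472, 0.2891, 0.0824]
tool_rot: [3.141, 0.001, 3.097]
contact_force: [0.1, -1.1, 0.2]
grip_width: 0.0646
gripper_force: 0.0
time_s: 2.53
tool_pos: [0.4717, 0.2889, 0.0817]
tool_rot: [-3.142, -0.0, 3.097]
contact_force: [-1.0, -0.0, -0.3]
grip_width: 0.037
gripper_force: 0.0
```

```bash
python3 -m crank '[[0,0,0,0,0,0,0],[0,0,0,0,0,0,0],[0,0,0,0,0,0,0],[0,0,0,0,0,0,0],[0,0,0,0,0,0,0],[0,0,0,0,0,0,0]]'
python3 -m crank '[[0,0,-2,0,0,0,0],[0,0,-4,0,0,0,0],[0,0,-6,0,0,0,0],[0,0,-8,0,0,0,0],[0,0,-10,0,0,0,0],[0,0,-12,0,0,0,0],[0,0,-12,0,0,0,0]]'
python3 - <<'E'
from h import *
brief()
b=np.array([.5455,-.0056]);u=np.array([np.cos(.085),np.sin(.085)])
for xb in(-.131,):print('inner -x wall',b+u*xb)
g=b+u*(-.062-.030);print('grip',g); to([*g,.20],.085)
E
```

```text
time_s: 3.03
tool_pos: [0.4716, 0.2888, 0.0814]
tool_rot: [-3.141, -0.0, 3.097]
contact_force: [1.5, -0.7, -2.6]
grip_width: 0.0178
gripper_force: 60.0
time_s: 3.62
tool_pos: [0.4727, 0.2894, 0.2056]
tool_rot: [3.139, 0.004, 3.097]
contact_force: [0.9, 0.8, -1.7]
grip_width: 0.0178
gripper_force: 60.0
3.62 [0.4727 0.2894 0.2056] [3.139 0.004 3.097] [ 0.5  -0.15  1.72 -0.    1.56 -1.02] [ 0.9  0.8 -1.7] 0.0178 60.0
inner -x wall [ 0.41497295 -0.0167216 ]
grip [ 0.45383215 -0.01341059]
shift cm [  0.53 -30.34   0.48] turn [ 0.002  0.004 -0.13 ]
```

```bash
python3 -m crank '[[0,-3,0.1,0,0,-0.02,0],[0.1,-6,0.2,0,0,-0.04,0],[0.2,-9,0.2,0,0,-0.06,0],[0.2,-12,0.3,0,0,-0.08,0],[0.3,-15,0.3,0,0,-0.1,0],[0.3,-18,0.3,0,0,-0.12,0],[0.4,-21,0.4,0,0,-0.13,0],[0.4,-24,0.4,0,0,-0.13,0],[0.5,-27,0.5,0,0,-0.13,0],[0.5,-29,0.5,0,0,-0.13,0],[0.5,-30.3,0.5,0,0,-0.13,0],[0.5,-30.3,0.5,0,0,-0.13,0]]'
python3 -m crank '[[0,0,1.5,0,0,0,0],[0,0,3,0,0,0,0],[0,0,3,0,0,0,0],[0,0,3,0,0,0,0]]'
python3 - <<'E'
from h import *
brief();im=viewer.camera('wrist');cv2.imwrite('pics/w2.png',im[:,:,::-1])
t=viewer.camera('top');cv2.imwrite('pics/top2.png',cv2.resize(t[130:310,270:400,::-1],None,fx=3,fy=3,interpolation=cv2.INTER_CUBIC))
cv2.imwrite('pics/both2.png',np.hstack([cv2.imread('pics/top2.png')[:400],im[:,120:520,::-1]]))
E
```

```text
time_s: 4.62
tool_pos: [0.4527, -0.0156, 0.1954]
tool_rot: [-3.141, -0.001, -3.059]
contact_force: [-0.6, -0.2, -1.9]
grip_width: 0.0177
gripper_force: 60.0
time_s: 4.95
tool_pos: [0.4527, -0.013, 0.1658]
tool_rot: [3.141, -0.002, -3.056]
contact_force: [-0.8, 0.6, -1.8]
grip_width: 0.0177
gripper_force: 60.0
4.95 [ 0.4527 -0.013   0.1658] [ 3.141e+00 -2.000e-03 -3.056e+00] [-0.09 -0.37  1.97  0.    1.54 -1.74] [-0.8  0.6 -1.8] 0.0177 60.0
```

View pics/both2.png

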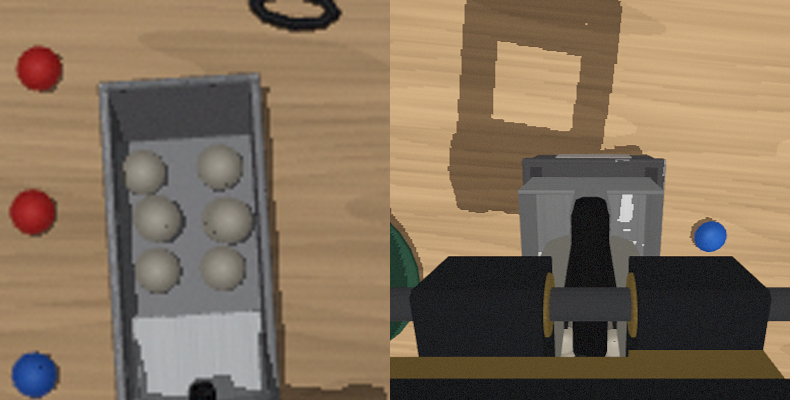

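The left half shows the scoop lip at (133..262, 316) inside the bin's sides, with the stones ahead of it. In the wrist view on the right, the scoop back wall is at row 190 and the bin end at row 158. I now check the clearances.

```bash
python3 - <<'E'
from h import *
st=sense();zu=st['tool_pos'][2]-.081
f=lambda u,v:(u-390+120,v)
b=np.array([.5455,-.0056]);c,s=np.cos(.085),np.sin(.085)
def B(p):d=p[:2]-b;return (np.array([c*d[0]+s*d[1],-s*d[0]+c*d[1]])*1000).round(1)
for u,v in[(520,192),(663,192)]:print('scoop back top',B(onz('wrist',f(u,v),zu+.05,st)))
for u,v in[(523,158),(665,158)]:print('bin end',B(onz('wrist',f(u,v),.068,st)))
for u,v in[(133,320),(262,313)]:print('lip',B(onz('top',(270+u/3,130+v/3),zu+.002)))
for u,v in[(99,86),(260,76)]:print('bin far corners',B(onz('top',(270+u/3,130+v/3),.068)))
print('tcp',B(st['tool_pos']))
for u,v in[(147,172),(220,167),(160,218),(228,220),(158,270),(224,268)]:print('stone',B(onz('top',(270+u/3,130+v/3),.014)))
to([*(b+np.array([c,s])*-.092+np.array([-s,c])*0),.0865],.085)
E
```

```text
scoop back top [-120.4  -44.1]
scoop back top [-120.5   47.8]
bin end [-135.   -55.5]
bin end [-135.1   64.1]
lip [-2.8 45.9]
lip [ -3.7 -48.8]
bin far corners [173.1  61.2]
bin far corners [172.6 -60.1]
tcp [-92.5   0.3]
stone [109.   30.8]
stone [109.2 -26.9]
stone [72.2 22.9]
stone [ 67.2 -30.4]
stone [31.5 27. ]
stone [ 29.8 -24.8]
shift cm [-0.04 -0.03  8.07] turn [-0.     0.     0.001]
```

```bash
python3 -m crank '[[0,0.1,1,0,0,0,0],[0,0.1,2,0,0,0,0],[0,0.1,3,0,0,0,0],[0,0.1,4,0,0,0,0],[0,0.1,5,0,0,0,0],[0,0.1,6,0,0,0,0],[0,0.1,7,0,0,0,0],[0,0.1,7.5,0,0,0,0],[0,0.1,7.9,0,0,0,0],[0,0.1,7.9,0,0,0,0]]'
python3 -m crank '[[0,0,0.1,0,0.01,0,0],[0,0,0.1,0,0.02,0,0],[0,0,0.1,0,0.02,0,0]]'
```

```text
time_s: 5.88
tool_pos: [0.4528, -0.0126, 0.0869]
tool_rot: [3.141, -0.001, -3.056]
contact_force: [0.0, -0.1, -1.8]
grip_width: 0.0176
gripper_force: 60.0
time_s: 6.13
tool_pos: [0.4534, -0.0126, 0.0871]
tool_rot: [-3.142, -0.02, -3.056]
contact_force: [0.1, 0.2, -1.5]
grip_width: 0.0177
gripper_force: 60.0
```

```bash
python3 -m crank '[[-0.5,0,0.1,0,0,0,0],[-1.2,0,0.1,0,0,0,0],[-2,0,0.1,0,0,0,0],[-2.8,0,0.1,0,0,0,0],[-3.6,0,0.1,0,0,0,0],[-4.4,0,0.1,0,0,0,0],[-5.2,0,0.1,0,0,0,0],[-6,0,0.1,0,0,0,0],[-6.8,0,0.1,0,0,0,0],[-7.6,0,0.1,0,0,0,0],[-8.4,0,0.1,0,0,0,0],[-9,0,0.1,0,0,0,0]]'
python3 - <<'E'
from h import *
brief();t=viewer.camera('top');w=viewer.camera('wrist')
a=cv2.resize(t[130:310,270:400,::-1],None,fx=3,fy=3,interpolation=cv2.INTER_CUBIC)[:400]
cv2.imwrite('pics/both3.png',np.hstack([a,w[:,120:520,::-1]]))
E
```

```text
time_s: 7.13
tool_pos: [0.5433, -0.005, 0.0863]
tool_rot: [-3.141, -0.02, -3.056]
contact_force: [-27.9, -0.9, 33.4]
grip_width: 0.0177
gripper_force: 60.0
7.13 [ 0.5433 -0.005   0.0863] [-3.141 -0.02  -3.056] [-0.05 -0.09  1.87 -0.    1.38 -1.71] [-27.9  -0.9  33.4] 0.0177 60.0
```

View pics/both3.png

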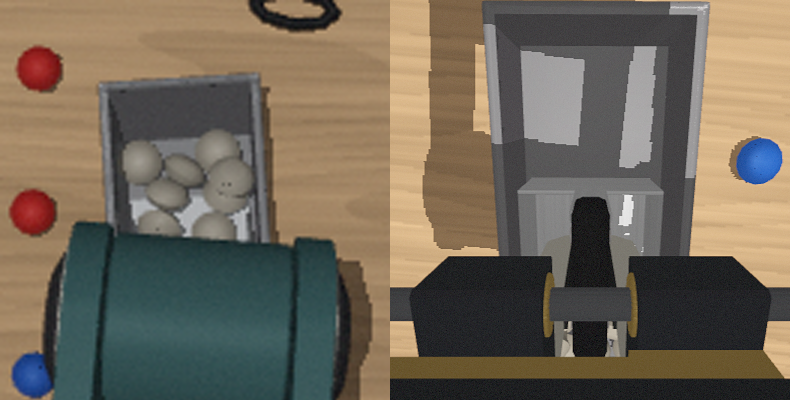

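Left: four stones are in or near the scoop, stones at (160,225), (213,225), (167,195) and (229,183) are above the lip, and the others are ahead at (142,160), (183,168) and (217,150). Floor force is 33 N, so I ease off a little and continue to the end.

```bash
python3 -m crank '[[-0.4,0,-0.1,0,0,0,0],[-1,0,-0.1,0,0,0,0],[-1.6,0,-0.1,0,0,0,0],[-2.2,0,-0.1,0,0,0,0],[-2.7,0,-0.1,0,0,0,0],[-3.1,0,-0.1,0,0,0,0],[-3.4,0,-0.1,0,0,0,0]]'
python3 - <<'E'
from h import *
brief();t=viewer.camera('top')
cv2.imwrite('pics/t4.png',cv2.resize(t[140:230,290:380,::-1],None,fx=5,fy=5,interpolation=cv2.INTER_CUBIC))
E
```

```text
time_s: 7.82
tool_pos: [0.5765, -0.0024, 0.0867]
tool_rot: [-3.141, -0.021, -3.057]
contact_force: [-25.4, -2.2, 28.0]
grip_width: 0.0175
gripper_force: 60.0
7.82 [ 0.5765 -0.0024  0.0867] [-3.141 -0.021 -3.057] [-0.05 -0.02  1.8  -0.    1.38 -1.7 ] [-25.4  -2.2  28. ] 0.0175 60.0
```

View pics/t4.png

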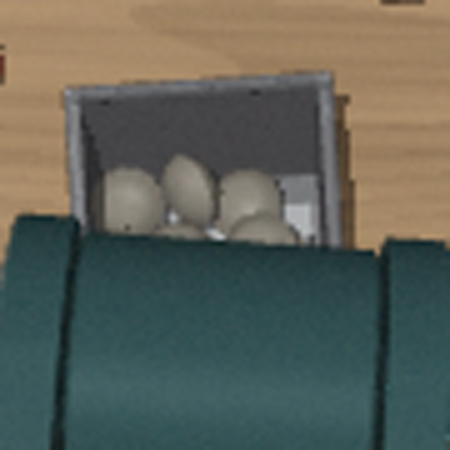

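At least five stones are behind or on the lip: (133,195), (190,190), (250,195), (180,230) and (265,230). Now I tilt the lip up along the sloped end.

```bash
python3 -m crank '[[0,0,-0.2,0,-0.03,0,0],[0,0,-0.3,0,-0.08,0,0],[-0.1,0,-0.4,0,-0.13,0,0],[-0.2,0,-0.5,0,-0.18,0,0],[-0.3,0,-0.6,0,-0.23,0,0],[-0.4,0,-0.7,0,-0.28,0,0],[-0.5,0,-0.8,0,-0.33,0,0],[-0.5,0,-0.9,0,-0.38,0,0],[-0.5,0,-1,0,-0.43,0,0],[-0.5,0,-1.1,0,-0.46,0,0],[-0.5,0,-1.1,0,-0.46,0,0]]'
python3 - <<'E'
from h import *
brief()
E
```

```text
time_s: 8.78
tool_pos: [0.581, -0.0016, 0.0944]
tool_rot: [3.141, 0.44, -3.057]
contact_force: [-1.0, 0.2, -4.1]
grip_width: 0.0176
gripper_force: 60.0
8.78 [ 0.581  -0.0016  0.0944] [ 3.141  0.44  -3.057] [-0.08 -0.3   2.08  0.09  0.93 -1.78] [-1.   0.2 -4.1] 0.0176 60.0
```

Wrist load changed by about 2.3 N, which suggests about 7 stones loaded. Next I lift and work out the swing to the tumbler.

```bash
python3 - <<'E'
from h import *
s=sense();to([.570,-.002,.19],.085,-.44);to([.560,-.002,.30],.085,-.44)
E
```

```text
shift cm [-3.08  0.05 -9.11] turn [0. 0. 0.]
shift cm [ -6.86   0.14 -19.49] turn [0. 0. 0.]
```

```bash
python3 -m crank '[[-0.3,0,-0.8,0,0,0,0],[-0.7,0,-2,0,0,0,0],[-1.4,0,-4,0,0,0,0],[-2.1,0,-6,0,0,0,0],[-2.8,0,-8,0,0,0,0],[-3.5,0,-10,0,0,0,0],[-4.2,0,-12,0,0,0,0],[-4.9,0,-14,0,0,0,0],[-5.6,0,-16,0,0,0,0],[-6.2,0,-18,0,0,0,0],[-6.7,0,-19,0,0,0,0],[-6.9,0,-19.5,0,0,0,0]]'
python3 - <<'E'
from h import *
brief();t=viewer.camera('top');w=viewer.camera('side')
a=cv2.resize(t[130:310,270:400,::-1],None,fx=3,fy=3,interpolation=cv2.INTER_CUBIC)[:400]
b=cv2.resize(w[60:260,200:400,::-1],None,fx=2,fy=2,interpolation=cv2.INTER_CUBIC)
cv2.imwrite('pics/both5.png',np.hstack([a,b]))
to([.4245,-.213,.30],-.465,-.44)
E
```

```text
time_s: 9.78
tool_pos: [0.5617, -0.0034, 0.3041]
tool_rot: [-3.141, 0.443, -3.056]
contact_force: [-0.1, -0.9, -5.0]
grip_width: 0.0175
gripper_force: 60.0
9.78 [ 0.5617 -0.0034  0.3041] [-3.141  0.443 -3.056] [-0.09 -0.43  1.84  0.08  1.3  -1.75] [-0.1 -0.9 -5. ] 0.0175 60.0
shift cm [ 14.04 -19.73  -6.42] turn [0.234 0.001 0.498]
```

View pics/both5.png

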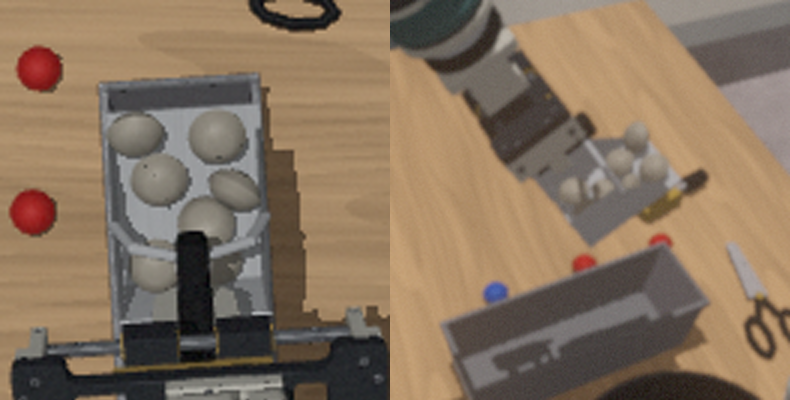

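Left: seven or eight stones are in the scoop, the front two near the lip at (135,135) and (217,135). The bin looks empty. I tilt back a little more and then swing slowly.

```bash
python3 -m crank '[[0,0,0,0,-0.03,0,0],[0,0,0,0,-0.07,0,0],[0,0,0,0,-0.11,0,0],[0,0,0,0,-0.15,0,0],[0,0,0,0,-0.17,0,0],[0,0,0,0,-0.17,0,0]]'
python3 - <<'E'
from h import *
brief()
to([.49,-.11,.30],-.19,-.61);to([.4245,-.213,.30],-.465,-.61)
E
```

```text
time_s: 10.38
tool_pos: [0.5607, -0.0033, 0.2993]
tool_rot: [3.141, 0.609, -3.057]
contact_force: [-0.4, 0.5, -5.5]
grip_width: 0.0175
gripper_force: 60.0
10.38 [ 0.5607 -0.0033  0.2993] [ 3.141  0.609 -3.057] [-0.11 -0.54  1.96  0.12  1.13 -1.79] [-0.4  0.5 -5.5] 0.0175 60.0
shift cm [  6.48 -10.03  -4.6 ] turn [ 0.158 -0.001  0.225]
shift cm [ 12.55 -19.73  -8.84] turn [ 0.315 -0.001  0.451]
```

```bash
python3 -m crank '[[0.1,-0.2,-0.1,0.003,0,0.005,0],[0.4,-0.6,-0.3,0.01,0,0.014,0],[0.8,-1.2,-0.5,0.02,0,0.03,0],[1.3,-2,-0.9,0.032,0,0.045,0],[1.9,-3,-1.3,0.047,0,0.067,0],[2.5,-4,-1.8,0.063,0,0.09,0],[3.2,-5,-2.2,0.08,0,0.113,0],[3.8,-6,-2.7,0.095,0,0.135,0],[4.5,-7,-3.1,0.111,0,0.158,0],[5.1,-8,-3.6,0.127,0,0.18,0],[5.8,-9,-4,0.143,0,0.204,0],[6.4,-10,-4.5,0.158,0,0.225,0]]'
python3 - <<'E'
from h import *
brief()
to([.4245,-.213,.30],-.465,-.61)
E
```

```text
time_s: 11.38
tool_pos: [0.491, -0.1107, 0.3009]
tool_rot: [-3.141, 0.61, 2.949]
contact_force: [-0.3, 1.0, -4.4]
grip_width: 0.0174
gripper_force: 60.0
11.38 [ 0.491  -0.1107  0.3009] [-3.141  0.61   2.949] [-0.31 -0.69  2.04  0.07  1.19 -1.7 ] [-0.3  1.  -4.4] 0.0174 60.0
shift cm [  3.8  -11.32  -2.53] turn [0.156 0.    0.224]
```

```bash
python3 - <<'E'
from h import *
to([.4558,-.2287,.30],-.465,-.61)
E
```

```text
shift cm [  1.03 -12.26  -0.6 ] turn [0.156 0.    0.224]
```

```bash
python3 -m crank '[[0.1,-1,0,0.013,0,0.019,0],[0.2,-2.1,-0.1,0.027,0,0.038,0],[0.3,-3.2,-0.2,0.041,0,0.058,0],[0.4,-4.4,-0.2,0.056,0,0.08,0],[0.5,-5.6,-0.3,0.071,0,0.102,0],[0.6,-6.8,-0.3,0.087,0,0.124,0],[0.7,-8,-0.4,0.102,0,0.146,0],[0.8,-9.2,-0.4,0.117,0,0.168,0],[0.9,-10.4,-0.5,0.132,0,0.19,0],[1,-11.4,-0.5,0.145,0,0.208,0],[1,-12,-0.6,0.153,0,0.219,0],[1,-12.3,-0.6,0.156,0,0.224,0]]'
python3 - <<'E'
from h import *
brief()
psi=-.465;u=np.array([np.cos(psi),np.sin(psi)])
L=dict()
for p,lr,lz in[(-.3,.60,.20),(0,.60,.185),(.25,.595,.17),(.5,.592,.16),(.75,.59,.155),(1.0,.588,.15),(1.2,.585,.15)]:
    c,s=np.cos(p),np.sin(p);r=lr-(.09*c-.081*s);z=lz+.09*s+.081*c
    print(p,round(r,3),round(z,3),end=' ');to([*(u*r),z],psi,p)
E
```

```text
time_s: 12.38
tool_pos: [0.4569, -0.2291, 0.3004]
tool_rot: [-3.141, 0.61, 2.677]
contact_force: [-0.5, -0.1, -5.1]
grip_width: 0.0178
gripper_force: 60.0
12.38 [ 0.4569 -0.2291  0.3004] [-3.141  0.61   2.677] [-0.54 -0.67  2.03  0.05  1.17 -1.65] [-0.5 -0.1 -5.1] 0.0178 60.0
-0.3 0.49 0.251 shift cm [ 4.57 -0.01  2.86] turn [0.   0.31 0.  ]
0 0.51 0.266 shift cm [ 2.07 -0.01  2.76] turn [-0.    0.61  0.  ]
0.25 0.528 0.271 shift cm [ 0.33 -0.01  3.39] turn [-0.    0.86  0.  ]
0.5 0.552 0.274 shift cm [-1.84 -0.01  4.48] turn [-0.    1.11  0.  ]
0.75 0.579 0.276 shift cm [-4.17 -0.02  5.94] turn [-0.    1.36  0.  ]
1.0 0.608 0.269 shift cm [-6.13 -0.02  8.06] turn [-0.    1.61  0.  ]
1.2 0.628 0.263 shift cm [-7.44 -0.02  9.74] turn [-0.    1.81  0.  ]
```

```bash
python3 -m crank '[[0.2,0,0.3,0,0.06,0,0],[0.6,0,0.8,0,0.16,0,0],[1,0,1.3,0,0.26,0,0],[1.4,0,1.8,0,0.37,0,0],[1.7,0,2.2,0,0.47,0,0],[2,0,2.6,0,0.57,0,0],[1.8,0,2.8,0,0.65,0,0],[1.4,0,3,0,0.71,0,0],[1,0,3.15,0,0.77,0,0],[0.6,0,3.3,0,0.82,0,0],[0.3,0,3.4,0,0.86,0,0],[0.3,0,3.4,0,0.86,0,0]]'
python3 - <<'E'
from h import *
brief();w=viewer.camera('side');t=viewer.camera('top')
a=cv2.resize(w[180:380,220:420,::-1],None,fx=2,fy=2,interpolation=cv2.INTER_CUBIC)
b=cv2.resize(t[130:330,380:580,::-1],None,fx=2,fy=2,interpolation=cv2.INTER_CUBIC)
cv2.imwrite('pics/b6.png',np.hstack([a,b]))
psi=-.465;u=np.array([np.cos(psi),np.sin(psi)])
for p,lr,lz in[(.5,.592,.16),(.75,.59,.155),(1.0,.588,.15),(1.2,.585,.15)]:
    c,s=np.cos(p),np.sin(p);r=lr-(.09*c-.081*s);z=lz+.09*s+.081*c
    print(p,round(r,3),round(z,3),end=' ');to([*(u*r),z],psi,p)
E
```

```text
time_s: 13.38
tool_pos: [0.4737, -0.2363, 0.2697]
tool_rot: [3.141, -0.252, 2.679]
contact_force: [-0.4, 0.0, -5.0]
grip_width: 0.0178
gripper_force: 60.0
13.38 [ 0.4737 -0.2363  0.2697] [ 3.141 -0.252  2.679] [-0.5  -0.04  1.54 -0.01  1.9  -1.62] [-0.4  0.  -5. ] 0.0178 60.0
0.5 0.552 0.274 shift cm [-2.17 -0.13 -0.95] turn [-0.001  0.252  0.002]
0.75 0.579 0.276 shift cm [-4.8  -0.13 -1.76] turn [-0.001  0.502  0.002]
1.0 0.608 0.269 shift cm [-7.68 -0.14 -1.86] turn [-0.002  0.752  0.002]
1.2 0.628 0.263 shift cm [-9.81 -0.15 -1.75] turn [-0.002  0.952  0.002]
```

View pics/b6.png

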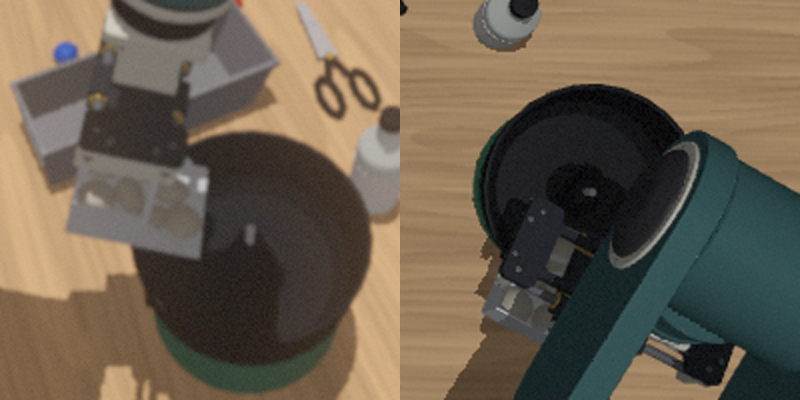

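Left: the stones are still in the scoop at (100..190, 190..220), and the lip from (207,170) to (200,258) is over the bowl, inside the rim. I pour.

```bash
python3 -m crank '[[-0.5,-0.1,-0.2,0,0.06,0,0],[-1.1,-0.1,-0.5,0,0.12,0,0],[-1.6,-0.1,-0.7,0,0.18,0,0],[-2.2,-0.1,-0.9,0,0.25,0,0],[-2.9,-0.1,-1.1,0,0.32,0,0],[-3.5,-0.1,-1.4,0,0.38,0,0],[-4.1,-0.1,-1.6,0,0.44,0,0],[-4.8,-0.1,-1.8,0,0.5,0,0],[-5.8,-0.1,-1.8,0,0.58,0,0],[-6.7,-0.1,-1.8,0,0.67,0,0],[-7.7,-0.1,-1.8,0,0.75,0,0],[-7.7,-0.1,-1.8,0,0.75,0,0]]'
python3 -m crank '[[-0.6,0,0,0,0.07,0,0],[-1.2,0,0,0,0.14,0,0],[-1.6,0,0.2,0,0.2,0,0],[-1.6,0,0.2,0,0.2,0,0],[-1.6,0,0.2,0,0.2,0,0],[-1.6,0,0.2,0,0.2,0,0]]'
python3 - <<'E'
from h import *
brief();w=viewer.camera('side');t=viewer.camera('top')
a=cv2.resize(w[180:380,220:420,::-1],None,fx=2,fy=2,interpolation=cv2.INTER_CUBIC)
b=cv2.resize(t[130:330,380:580,::-1],None,fx=2,fy=2,interpolation=cv2.INTER_CUBIC)
cv2.imwrite('pics/b7.png',np.hstack([a,b]))
E
```

```text
time_s: 14.48
tool_pos: [0.5436, -0.2724, 0.2652]
tool_rot: [3.141, -1.008, 2.679]
contact_force: [-0.2, 0.5, -4.5]
grip_width: 0.0178
gripper_force: 60.0
time_s: 14.98
tool_pos: [0.5488, -0.275, 0.2562]
tool_rot: [-3.141, -1.194, 2.679]
contact_force: [-0.5, 0.5, -2.3]
grip_width: 0.0176
gripper_force: 60.0
14.98 [ 0.5488 -0.275   0.2562] [-3.141 -1.194  2.679] [-0.49  0.66  0.99 -0.06  2.68 -1.64] [-0.5  0.5 -2.3] 0.0176 60.0
```

View pics/b7.png

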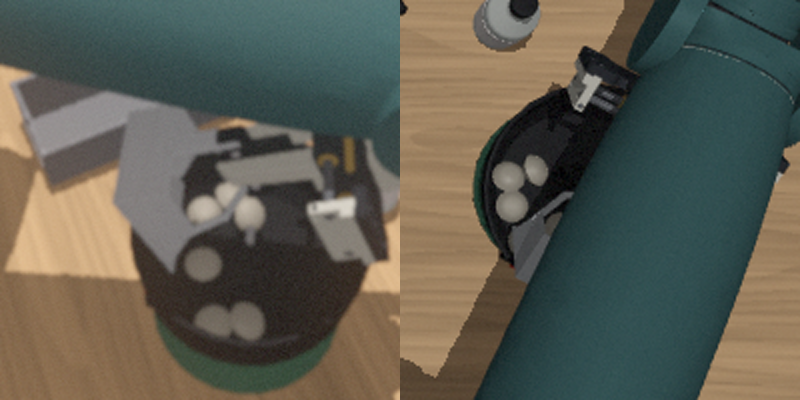

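Left: six stones are visible, at (205,210), (228,195), (250,212), (203,263), (213,322) and (248,322), all in the bowl. I hold with a small shake, then look at what is left.

```bash
python3 -m crank '[[0.6,0,-0.2,0,0.03,0,0],[0,0,0,0,0,0,0],[0.6,0,-0.2,0,0.03,0,0],[0,0,0,0,0,0,0],[0,0,0,0,0,0,0],[0,0,0,0,0,0,0],[1.2,0,-0.5,0,0,0,0],[2.4,0,-1,0,0,0,0],[3.7,0,-1.4,0,0,0,0],[3.7,0,-1.4,0,0,0,0]]'
python3 - <<'E'
from h import *
brief()
psi=-.465;u=np.array([np.cos(psi),np.sin(psi)])
for r,z,p in [(.56,.32,.6),(.51,.33,0)]: to([*(u*r),z],psi,p)
E
```

```text
time_s: 15.92
tool_pos: [0.5486, -0.2749, 0.2985]
tool_rot: [-3.141, -1.195, 2.678]
contact_force: [-0.5, -0.5, -1.7]
grip_width: 0.0173
gripper_force: 60.0
15.92 [ 0.5486 -0.2749  0.2985] [-3.141 -1.195  2.678] [-0.49  0.64  0.95 -0.07  2.74 -1.65] [-0.5 -0.5 -1.7] 0.0173 60.0
shift cm [ 3.97 -0.02  4.2 ] turn [-0.002 -0.595  0.001]
shift cm [ 6.74 -0.01  8.49] turn [-0.002 -1.195  0.002]
```

```bash
python3 -m crank '[[0.7,0,0.7,0,-0.1,0,0],[1.3,0,1.4,0,-0.2,0,0],[2,0,2.1,0,-0.3,0,0],[2.7,0,2.8,0,-0.4,0,0],[3.4,0,3.5,0,-0.5,0,0],[4,0,4.2,0,-0.6,0,0],[4.5,0,5,0,-0.72,0,0],[5.1,0,5.8,0,-0.84,0,0],[5.6,0,6.7,0,-0.96,0,0],[6.2,0,7.6,0,-1.08,0,0],[6.7,0,8.5,0,-1.195,0,0],[6.7,0,8.5,0,-1.195,0,0]]'
python3 - <<'E'
from h import *
brief();w=viewer.camera('side');t=viewer.camera('top')
a=cv2.resize(w[120:380,200:460,::-1],None,fx=1.5,fy=1.5,interpolation=cv2.INTER_CUBIC)
b=cv2.resize(t[130:330,380:580,::-1],(390,390),interpolation=cv2.INTER_CUBIC)
cv2.imwrite('pics/b8.png',np.hstack([a,b]))
im=t[170:285,415:535]
n,l,s,c=cv2.connectedComponentsWithStats((im.min(2)>85).astype(np.uint8))
print(len([1 for i in range(1,n) if s[i][4]>25]),s[1:,4])
to([.474,.2875,.20],-.045,0)
E
```

```text
time_s: 16.92
tool_pos: [0.4532, -0.2272, 0.3297]
tool_rot: [-3.141, 0.008, 2.679]
contact_force: [-1.2, 1.6, -2.7]
grip_width: 0.0177
gripper_force: 60.0
16.92 [ 0.4532 -0.2272  0.3297] [-3.141  0.008  2.679] [-0.51 -0.26  1.62 -0.    1.77 -1.62] [-1.2  1.6 -2.7] 0.0177 60.0
6 [2677  123  365   13 1490   34    1    4    1    1    6   79    6    3]
shift cm [21.27 47.   12.8 ] turn [ 0.    -0.003 -0.418]
```

View pics/b8.png

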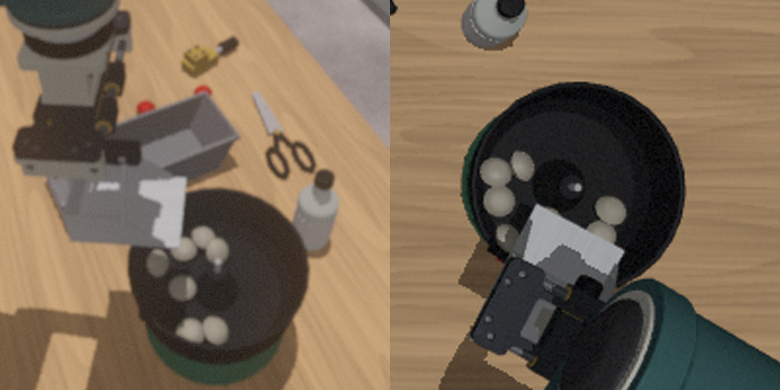

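Left: seven stones are in the bowl, at (205,237), (218,248), (183,248), (158,263), (182,288), (190,330) and (215,330). The scoop front is empty. I return the scoop to its old place and locate the eighth stone by mask. That was my 11th picture, one over the limit, so I view no more and rely on numbers.

```bash
python3 -m crank '[[1,2,0.4,0,0,-0.02,0],[2.2,4.8,1,0,0,-0.05,0],[3.6,8,2,0,0,-0.08,0],[5,11.2,3,0,0,-0.11,0],[6.4,14.4,3.5,0,0,-0.14,0],[7.8,17.6,4,0,0,-0.17,0],[9.2,20.8,4.5,0,0,-0.2,0],[10.6,24,5,0,0,-0.23,0],[12,27.2,5.5,0,0,-0.26,0],[13.4,30.4,6,0,0,-0.29,0],[15,33.6,7,0,0,-0.32,0],[16.5,36.8,8,0,0,-0.35,0]]'
python3 - <<'E'
from h import *
brief();to([.474,.2875,.10],-.045,0)
t=viewer.camera('top');np.save('t9.npy',t)
def cnt(im,off,lo=85):
    n,l,s,c=cv2.connectedComponentsWithStats(((im.min(2)>lo)&(im[:,:,0].astype(int)-im[:,:,2]>8)).astype(np.uint8))
    return [(s[i][4],(c[i]+off).round()) for i in range(1,n) if s[i][4]>12]
print('bowl',cnt(t[170:285,415:535],[415,170]))
print('bin',cnt(t[150:300,300:370],[300,150]))
o=cv2.imread('pics/top0.png')[:,:,::-1];print('bin0',cnt(o[150:300,300:370],[300,150]))
def red(im):
    i=im.astype(int);m=((i[:,:,0]>110)&(i[:,:,1]<60)).astype(np.uint8);n,l,s,c=cv2.connectedComponentsWithStats(m);return [(s[k][4],c[k].round()) for k in range(1,n) if s[k][4]>5]
print(red(o),red(t))
E
```

```text
time_s: 18.02
tool_pos: [0.4725, 0.1764, 0.2455]
tool_rot: [-3.142, -0.008, 3.031]
contact_force: [1.5, 0.0, -2.9]
grip_width: 0.0178
gripper_force: 60.0
18.02 [0.4725 0.1764 0.2455] [-3.142 -0.008  3.031] [ 0.3  -0.26  1.76  0.    1.65 -1.15] [ 1.5  0.  -2.9] 0.0178 60.0
shift cm [ 0.97 11.05 14.56] turn [ 0.    -0.008 -0.066]
bowl [(np.int32(4018), array([474., 230.])), (np.int32(127), array([448., 215.])), (np.int32(372), array([435., 226.])), (np.int32(361), array([490., 245.])), (np.int32(190), array([460., 244.])), (np.int32(124), array([441., 252.]))]
bin [(np.int32(2046), array([343., 207.])), (np.int32(170), array([348., 228.])), (np.int32(168), array([307., 294.]))]
bin0 [(np.int32(2559), array([335., 224.])), (np.int32(162), array([342., 185.])), (np.int32(332), array([319., 195.])), (np.int32(189), array([345., 203.])), (np.int32(159), array([322., 220.])), (np.int32(163), array([344., 219.]))]
[(np.int32(151), array([282., 152.])), (np.int32(155), array([280., 200.]))] [(np.int32(162), array([282., 152.])), (np.int32(163), array([280., 200.]))]
```

The count is seven in the bowl (areas 127, 372 for two, 361 for two, 190, 124) and one left in the bin at (348,228), which makes eight. The red balls have not moved. I lay the scoop down.

```bash
python3 -m crank '[[0.1,2.5,1,0,-0.002,-0.02,0],[0.3,5,3,0,-0.004,-0.03,0],[0.5,7.5,5,0,-0.006,-0.045,0],[0.8,9.5,7,0,-0.008,-0.06,0],[1,11,9,0,-0.008,-0.066,0],[1,11.1,11,0,-0.008,-0.066,0],[1,11.1,12.5,0,-0.008,-0.066,0],[1,11.1,13.8,0,-0.008,-0.066,0],[1,11.1,14.6,0,-0.008,-0.066,0],[1,11.1,14.6,0,-0.008,-0.066,0]]'
python3 -m crank '[[0,0,0.3,0,0,0,0],[0,0,0.6,0,0,0,0],[0,0,0.9,0,0,0,0],[0,0,1.2,0,0,0,0],[0,0,1.5,0,0,0,0],[0,0,1.5,0,0,0,0]]'
python3 - <<'E'
from h import *
brief()
E
```

```text
time_s: 18.9
tool_pos: [0.4738, 0.2857, 0.0985]
tool_rot: [-3.141, 0.0, 3.095]
contact_force: [-0.1, -0.1, -2.5]
grip_width: 0.0174
gripper_force: 60.0
time_s: 19.4
tool_pos: [0.474, 0.286, 0.0853]
tool_rot: [3.14, 0.003, 3.095]
contact_force: [0.6, 0.2, -2.7]
grip_width: 0.0177
gripper_force: 60.0
19.4 [0.474  0.286  0.0853] [3.140e+00 3.000e-03 3.095e+00] [ 0.5  -0.08  1.86 -0.    1.36 -1.03] [ 0.6  0.2 -2.7] 0.0177 60.0
```

```bash
python3 -m crank '[[0,0,0.1,0,0,0,0],[0,0,0.2,0,0,0,0],[0,0,0.3,0,0,0,0],[0,0,0.4,0,0,0,0],[0,0,0.4,0,0,0,0]]'
```

```text
time_s: 19.82
tool_pos: [0.4742, 0.2861, 0.0817]
tool_rot: [3.14, 0.003, 3.095]
contact_force: [-0.4, 0.5, -2.3]
grip_width: 0.0179
gripper_force: 60.0
```

```bash
python3 -m crank '[[0,0,0.1,0,0,0,0],[0,0,0.2,0,0,0,0],[0,0,0.2,0,0,0,0]]'
```

```text
time_s: 20.07
tool_pos: [0.4747, 0.2865, 0.0811]
tool_rot: [3.139, 0.005, 3.095]
contact_force: [-2.6, 0.9, 9.2]
grip_width: 0.0181
gripper_force: 60.0
```

Contact is felt at 9 N. I release gently, rise and swing away.

```bash
python3 -m crank '[[0,0,-0.05,0,0,0,0.25],[0,0,-0.05,0,0,0,0.5],[0,0,-0.05,0,0,0,1],[0,0,-0.05,0,0,0,1],[0,0,-0.05,0,0,0,1],[0,0,-0.05,0,0,0,1],[0,0,-0.05,0,0,0,1],[0,0,-0.05,0,0,0,1]]'
python3 -m crank '[[0,0,-1,0,0,0,1],[0,0,-3,0,0,0,1],[0,0,-6,0,0,0,1],[0,0,-9,0,0,0,1],[0,0,-12,0,0,0,1],[0,4,-12,0,0,0,1],[0,8,-12,0,0,0,1],[0,12,-12,0,0,0,1],[0,16,-12,0,0,0,1],[0,20,-12,0,0,0,1],[0,24,-12,0,0,0,1],[0,24,-12,0,0,0,1]]'
python3 - <<'E'
from h import *
brief();t=viewer.camera('top');o=cv2.imread('pics/top0.png')[:,:,::-1]
cv2.imwrite('pics/top10.png',t[:,:,::-1])
for im in(o,t):
    sub=im[205:295,170:250];n,l,s,c=cv2.connectedComponentsWithStats((sub.max(2)<45).astype(np.uint8))
    for i in range(1,n):
        if s[i][4]>100:print('bar',s[i],c[i]+[170,205])
    g=im.astype(int);m=((g[:,:,0]-g[:,:,2]>10)&(g[:,:,0]-g[:,:,2]<45)&(g.min(2)>85)).astype(np.uint8)
    m=cv2.morphologyEx(m,cv2.MORPH_OPEN,np.ones((5,5)));
    n,l,s,c=cv2.connectedComponentsWithStats(m)
    print('beige',[(int(s[i][4]),c[i].round().tolist()) for i in range(1,n) if 40<s[i][4]<600])
d=np.abs(o.astype(int)-t).max(2)>40
for nm,(x0,y0,x1,y1) in dict(shears=(295,95,390,145),jig=(230,95,265,160),bottle=(412,115,455,160),scoop=(180,215,240,285),bin=(302,154,368,297)).items():print(nm,d[y0:y1,x0:x1].sum())
E
```

```text
time_s: 20.73
tool_pos: [0.4742, 0.2861, 0.0803]
tool_rot: [3.14, 0.003, 3.095]
contact_force: [-1.2, 0.1, -0.1]
grip_width: 0.0654
gripper_force: 0.0
time_s: 21.73
tool_pos: [0.484, 0.5309, 0.1994]
tool_rot: [3.14, 0.002, 3.098]
contact_force: [-0.3, -0.8, -0.7]
grip_width: 0.0932
gripper_force: 0.0
21.73 [0.484  0.5309 0.1994] [3.140e+00 2.000e-03 3.098e+00] [ 0.8   0.21  1.36 -0.    1.56 -0.73] [-0.3 -0.8 -0.7] 0.0932 0.0
bar [ 24  37  12  39 350] [199.         260.69714286]
beige [(153, [342.0, 185.0]), (140, [317.0, 187.0]), (156, [321.0, 202.0]), (166, [345.0, 203.0]), (158, [322.0, 220.0]), (156, [344.0, 219.0])]
bar [ 25  36  13  39 348] [200.82183908 259.79022989]
beige [(108, [448.0, 214.0]), (353, [435.0, 226.0]), (150, [348.0, 228.0]), (343, [490.0, 245.0]), (190, [460.0, 244.0]), (118, [440.0, 252.0])]
shears 0
jig 0
bottle 0
scoop 840
bin 150
```

Seven stones are in the bowl and one is in the bin. The scoop shows no beige, lies flat within about 4 mm of its old place, and the shears, jig and bottle show no change.

```bash
python3 -c "
from workcell import workorder;print(workorder.hand_in())"
```

```text
the job is handed in; nothing more can be done
None
```

Job handed in at about 22 s with no verdict returned: seven stones are in the tumbler bowl and one in the bin, the empty scoop is flat on the bench, and the bottle, shears and jig are unmoved; I viewed 11 pictures, one over the limit of 10.

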